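# Lock a rotary index stand at zero with its slotted disc and lock bar

## Task

Lock the rotary index stand at zero so that the shaft sample in it can be measured: with the fingertips, push the disc round counter-clockwise (seen from above) by its upright black post until the slot in its rim faces the lock bar, then push the bar by its upright end plate all the way home into the slot, and leave everything. Only push: pinch or grip neither the post nor the end plate, and do not lift or shift the loose things standing around.

Things in the scene. Friction and masses are not known exactly. Their poses are not given: they have to be found in the camera images.
- index_stand: Rotary index stand, fixed to the bench: grey base plate 132 x 222 mm, 14 mm thick. Origin on the disc's vertical axis at bench level; own z up; own +y is the direction in which the lock bar goes home. The plate reaches 72 mm to the +y side and 150 mm to the -y side of the axis, and 66 mm to either side in x.
- disc_centre (a point): Centre of the slotted disc's flat top, on its axis, 32 mm above the bench. Steel disc, 116 mm across, one slot 18 mm wide and 24 mm deep in its rim. A shaft sample stands upright in a collet at its centre (collet 42 mm across, shaft 20 mm, its top 90 mm above the bench).
- guide_top (a point): Centre of the top of the covered guide in which the lock bar slides: 43 mm wide, from 78 to 126 mm from the disc's axis on the stand's -y side, 44 mm tall above the bench with its screws.
- slot_disc (a joint): Angle of the disc, rad. 0: slot squarely facing the lock bar (slot towards the stand's -y, post towards its +y). Grows counter-clockwise seen from above; range -2.0 to 0.6; starts between -1.5 and -0.55. The disc is stiff: it stays where it is left, and the post needs about 3 N of push.
- lock_bar (a joint): Travel of the lock bar, m: 0 drawn back, 0.032 home against a firm stop; starts between 0 and 0.007. Slides stiffly (2 to 4 N) and stays where left. Flat bar 14 mm wide, its nose tapers to 6 mm over 10 mm and so pulls the disc true if the disc is within about 0.1 rad of 0 (some 10 N of push); else the nose stops on the rim after 0.012 to 0.02 of travel.
- post_mid (a point): Point on the axis of the turning post, 64 mm above the bench. The post is an upright round handle with a black sleeve, 14 mm in diameter, standing on the disc 46 mm from the disc's axis, opposite the slot; from the disc's top (32 mm above the bench) to 86 mm above the bench.
- slot_mouth (a point): Middle of the slot's mouth at the disc's rim, at the disc's top (58 mm from the axis, 32 mm above the bench).
- bar_nose (a point): Tip of the lock bar's nose, at the bar's top face, 30 mm above the bench; 70 mm from the disc's axis when fully drawn back, 38 mm when home.
- plate_back (a point): Centre line of the rear face of the lock bar's upright end plate (the face to push, looking to the stand's -y), 50 mm above the bench. The steel plate is 36 mm wide, 8 mm thick, from 20 to 64 mm above the bench. Home, its front face is 1 mm from the guide. Behind it the bench is free for over 70 mm.
- v_block: Bystander: loose steel V-block, 52 x 48 x 40 mm, origin at its underside's centre, left of the stand.
- check_weight: Bystander: loose brass check weight, 24 mm across, 40 mm tall, origin at its underside's centre, left of the stand.
- spare_shaft: Bystander: loose turned steel shaft lying down, 74 mm long, 20 mm thick, left of the stand.
- screwdriver: Bystander: loose screwdriver with an orange handle, 169 mm long, lying right of the stand.
- petri_dish: Bystander: loose glass dish with pellets, 62 mm across, 16 mm tall, right of the stand.
- vial: Bystander: loose white vial with a blue cap, 22 mm across, 53 mm tall, right of the stand.

How it is judged:
By the outcome, as a careful person would: the job done as asked, in the order asked, and still so for the second after the job is handed in, with the robot touching nothing.
It also fails if it takes over 42 s, if anything falls off the work surface, if the arm or the gripper's body presses on something with over 40 N, if the wrist force passes 120 N, or if a joint passes its speed limit or range.

## Robot

A 7-joint arm with a two-finger parallel gripper is mounted at the origin on a cart in front of the work surface, level with it; the furniture and walls round the work are solid. World frame = base frame: x ahead of the robot, y to its left, z up, the work surface at z = 0. Lengths are in mm, angles in rad, forces in N, time in s.
With the tool pointing down it reaches from about 375 to 925 mm from the base axis. Payload 3.1 kg.
Tool frame: the origin (TCP) lies on the centre line of the jaws, within the pads' length; the fingertips stand arm.nose_length ahead of it and the grasp point (between the pads) lies 5 mm behind it (arm.nose_length is the distance from the TCP to the fingertips, in mm); x points along the fingers, y is the direction in which the jaws open and shut, and the axes are right-handed (so a half turn about x gives the same grasp; the last joint's range is limited). The gripper opens to 85 mm and grips with 20 to 120 N. Pads are 22 mm wide; open, the fingers measure 114 mm over their backs; the gripper's body (76 mm by 85 mm) begins 54 mm behind the grasp point. The pads swing forward as they close: fully open they stand 13 mm farther back than shut.
Start: joints at [1.237, 0.383, 0.044, 1.598, -0.018, 1.161, -0.05], TCP at [151.873, -632.011, 245.269] pointing down, gripper open.
Joint ranges: [-2.61, 2.61], [-0.41, 2.15], [-1.48, 1.57], [0, 2.5], [-1.57, 4.71], [0.05, 1.97], [-2.85, 2.85]. Speed limits (rad/s): [2.79, 2.79, 3.14, 3.14, 3.14, 3.14, 3.14].

## Interface

Orientations are given as a unit quaternion [w, x, y, z].
In Python, from bench import arm, imaging, ticket gives the robot as it stands.
- The arm moves only by the tool send_rows, never from a script. Its argument "plan" is text: rows parted by semicolons, each of 6 numbers parted by spaces: the shift along the tool's x, y, z in mm, then the turn, a rotation vector about the tool's x, y, z in degrees. In form: tx ty tz rx ry rz; .... A call has 1 to 20 rows; each row shifts and turns the commanded pose from where the row before left it, along the tool's axes as they then stand; what a row does not reach is not made up. A row lasts 1/8 s, in which the tool goes at most 62.5 mm and 10.7 degrees, less where a joint would pass 70% of its speed; a pose out of reach is approached as far as the arm can. A call with a gripper value outside its range is refused whole. "gripper" is the finger opening in mm, from 0 to 85.4, set as the call begins (left out, the last holds). The fingers move at their own pace and stop on an object; "squeeze" is the grip in N (left out, the last holds). Time passes only in rows, so rows that do not move let the fingers close. It gives the time, the measured TCP pose, the force and the opening at its end, in the units of the state.
- arm.read_state(): the state, without advancing time (a new reading comes with each control period).
- imaging.capture(name): name is "scene" or "top"; returns the picture (420x560x3 uint8, blue, green, red); there is no depth.
- imaging.get_calibration(name): a dict with "fx", "fy", "cx", "cy" (pixels), "R" (3x3) and "t" (3): a world point X has camera coordinates R X + t. Camera axes: x right, y down, z forward; pixel columns grow to the right and rows downward; lengths in mm; the calibration is good to about 2 mm. A picture is of the moment at which its call begins. get_calibration takes no time and is no camera call.
- ticket.hand_in(): hands the job in, once; it reports no verdict.
The state is a dict: "time": time; "qpos": joint angles; "qd": joint speeds; "joint_torque": joint torques, N m; "tool_pos": TCP position; "ee_rot": TCP orientation; "ft_force": force on the tool from outside, world axes, zero at the start; "wrist_torque": the same for the moment, N m; "grip_width": finger opening in mm.
Only numpy, scipy, OpenCV 4.12 (cv2) and the standard library are available. Lean on these libraries where they do the work, as an engineer would, in place of code of your own. Each camera call takes 0.05 s, during which the arm holds its last target.

## Working session

There is one attempt and no reset: what is moved stays moved. The work goes in short steps, Python scripts to look and compute and a tool call to move; the robot and the scene stay as the last step left them, time stands still between calls to the robot, and variables do not carry over. Pictures are saved under pics/ and viewed, and the job is handed in when it is done.

Besides the shell and the picture viewer there is one more tool, called after "Request:" as a command line: name --argument value ..., lists and objects as JSON in quotes. send_rows: Moves the arm, as the interface text tells. Its arguments: {"type":"object","properties":{"plan":{"type":"string"},"gripper":{"type":"number"},"squeeze":{"type":"number"}},"required":["plan"]}

```bash
ls; mkdir -p pics; python3 - <<'E'
from bench import arm, imaging, ticket
import cv2
s=arm.read_state()
for k,v in s.items(): print(k,v)
print(arm.nose_length)
for n in("scene","top"):
    im=imaging.capture(n); cv2.imwrite(f"pics/{n}0.png",im); print(imaging.get_calibration(n))
E
```

```text
pics
time 0.0
qpos [ 1.23721464  0.38379749  0.04382797  1.59959814 -0.01790812  1.16118579
 -0.0499185 ]
qd [-1.98992587e-04  4.69024211e-05 -5.38634589e-04  2.83242611e-04
  1.38641243e-03  1.15788021e-04  5.53174210e-04]
joint_torque [ 1.56310271e-04 -4.33457100e+01  1.02455579e+00 -2.49511027e+01
  1.05708503e-02  1.14116468e-02  1.29967844e-06]
tool_pos [ 151.63079362 -631.12924742  243.90004437]
ee_rot [-0.0822854  -0.7020426  -0.08409573  0.70234836]
ft_force [ 0.16418134 -0.41201611 -0.0651932 ]
wrist_torque [-0.00933273 -0.00141858  0.00546147]
grip_width 85.20138355804569
14.0
{'fx': 391.233596477374, 'fy': 391.233596477374, 'cx': 282.9617891822027, 'cy': 211.09095944522988, 'R': array([[ 0.62494099, -0.78060322, -0.01036167],
       [-0.39745893, -0.30672073, -0.86484033],
       [ 0.67191901,  0.54459251, -0.50194008]]), 't': array([-302.24239426,  250.86281689,  948.07317765])}
{'fx': 512.5771618494641, 'fy': 512.5771618494641, 'cx': 279.6938258730946, 'cy': 211.85510968573882, 'R': array([[-0.06969786, -0.99756353, -0.00303552],
       [-0.97607676,  0.06882421, -0.20624596],
       [ 0.20595236, -0.011412  , -0.97849547]]), 't': array([  24.09701605,  478.54539303, 1383.28896005])}
```

View pics/scene0.png

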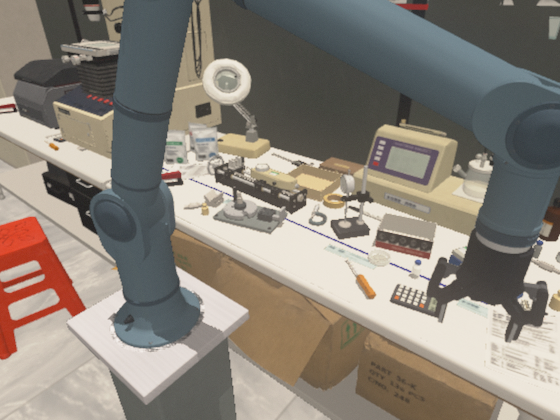

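View pics/top0.png

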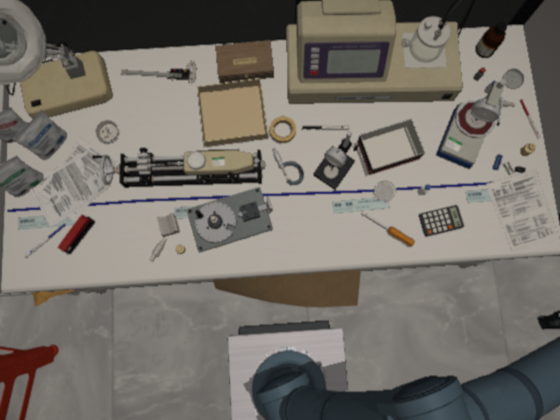

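```bash
python3 - <<'E'
import cv2
a=cv2.imread('pics/top0.png')[175:265,145:295]; cv2.imwrite('pics/top0z.png',cv2.resize(a,None,fx=5,fy=5,interpolation=cv2.INTER_CUBIC))
a=cv2.imread('pics/scene0.png')[170:250,180:320]; cv2.imwrite('pics/scene0z.png',cv2.resize(a,None,fx=5.5,fy=5.5,interpolation=cv2.INTER_CUBIC))
E
```

```text
(no output)
```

View pics/top0z.png

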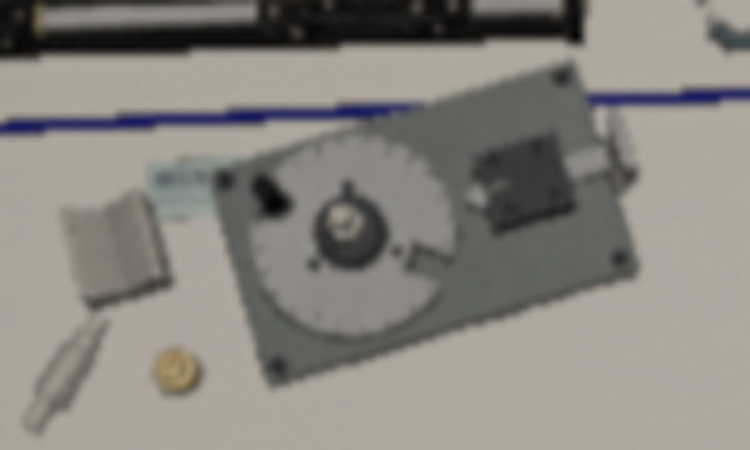

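View pics/scene0z.png

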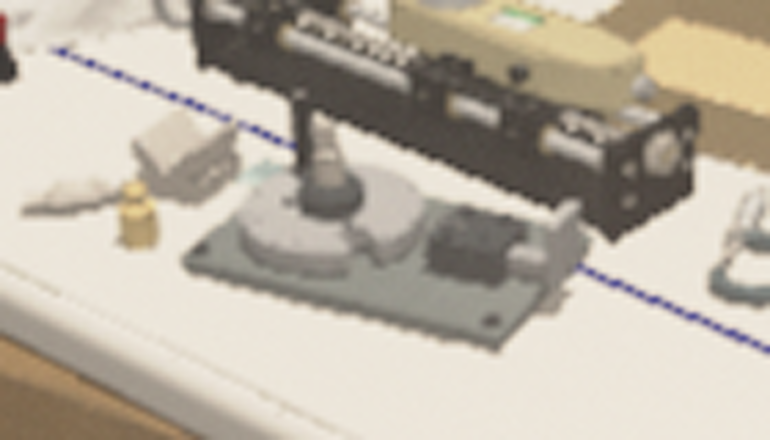

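```bash
cat > h.py <<'E'
import numpy as np
from bench import arm, imaging, ticket
def ray(name,uv,z):
    c=imaging.get_calibration(name);R,t=c['R'],c['t']
    C=-R.T@t; d=R.T@np.array([(uv[0]-c['cx'])/c['fx'],(uv[1]-c['cy'])/c['fy'],1.])
    return C+d*(z-C[2])/d[2]
def proj(name,X):
    c=imaging.get_calibration(name);p=c['R']@np.array(X)+c['t']
    return np.array([c['fx']*p[0]/p[2]+c['cx'],c['fy']*p[1]/p[2]+c['cy']])
def z(u,v,o=(145,175),s=5): return ((u+.5)/s-.5+o[0],(v+.5)/s-.5+o[1])
E
python3 - <<'E'
from h import *
np.set_printoptions(precision=1,suppress=True)
P=[ray('top',z(*p),14)[:2] for p in [(215,172),(572,62),(637,272),(270,385)]]
print(P,[np.linalg.norm(P[i]-P[i-1]) for i in range(4)])
TL,TR,BR,BL=P
yd=((TL-TR)+(BL-BR));yd/=np.linalg.norm(yd); xd=np.array([yd[1],-yd[0]])
print('y',yd,np.arctan2(yd[1],yd[0]),'x',xd)
xd2=(TL-BL)+(TR-BR); print(np.arctan2(xd2[1],xd2[0])+np.pi/2)
c=np.mean(P,axis=0)+yd*39
print('axis from plate',c)
print('disc c edges', ray('top',z(353,233),32))
print('shaft top',ray('top',z(343,218),90))
print('post top',ray('top',z(262,186),86), 'base', ray('top',z(278,203),32))
print('slot',ray('top',z(446,268),32))
print('guide', ray('top',z(522,184),44))
print('plate top',ray('top',z(622,150),64))
print('wt',ray('top',z(175,365),40),'v', ray('top',z(110,250),40))
for u in[(262,186),(278,203)]:
  pass
E
```

```text
[array([513.6, 253.4]), array([564.3,  44.8]), array([438.4,  15.4]), array([388.3, 226.5])] [np.float64(128.12282894674163), np.float64(214.6982429461418), np.float64(129.25546210289997), np.float64(216.870538658314)]
y [-0.2  1. ] 1.8063546590131638 x [1.  0.2]
1.7914113314380213
axis from plate [467. 173.]
disc c edges [468.7 173.8  32. ]
shaft top [465.8 172.   90. ]
post top [487.5 215.8  86. ] base [489.  215.4  32. ]
slot [445.  122.4  32. ]
guide [487.7  76.4  44. ]
plate top [498.7  18.9  64. ]
wt [399.5 274.7  40. ] v [467.  309.2  40. ]
```

```bash
python3 - <<'E'
from h import *
from scipy.spatial.transform import Rotation as Ro
np.set_printoptions(precision=3,suppress=True)
s=arm.read_state(); q=s['ee_rot']; print(Ro.from_quat(q,scalar_first=True).as_matrix())
o=(180,170)
for n,a in [('stage top corner',(690,110)),('stage bottom corner',(615,240)),('stage left bottom',(205,70))]:
    uv=z(*a,o,5.5); print(n,[ray('scene',uv,h) for h in(0,40,80)])
for h in (0,40,80): print('top: stage front edge',[ray('top',z(*a),h) for a in[(580,42),(300,52),(10,58)]])
print('holder',ray('top',(345,140),100), ray('top',(160,20),100))
E
```

```text
[[-0.001  0.234 -0.972]
 [ 0.002 -0.972 -0.234]
 [-1.    -0.002  0.   ]]
stage top corner [array([756.66, 108.97,   0.  ]), array([692.568,  63.485,  40.   ]), array([628.477,  18.001,  80.   ])]
stage bottom corner [array([581.224,  40.494,   0.   ]), array([527.307,  -1.019,  40.   ]), array([473.39 , -42.533,  80.   ])]
stage left bottom [array([592.415, 429.001,   0.   ]), array([537.849, 364.956,  40.   ]), array([483.284, 300.91 ,  80.   ])]
top: stage front edge [array([579.716,  39.748,   0.   ]), array([585.238, 203.776,   0.   ]), array([593.589, 373.451,   0.   ])]
top: stage front edge [array([568.814,  38.843,  40.   ]), array([574.184, 198.354,  40.   ]), array([582.305, 363.355,  40.   ])]
top: stage front edge [array([557.912,  37.938,  80.   ]), array([563.129, 192.931,  80.   ]), array([571.021, 353.259,  80.   ])]
holder [ 659.206 -204.018  100.   ] [1066.17   300.858  100.   ]
```

Request:
send_rows --plan "0 0 -40 0 0 0;0 0 -40 0 0 0;0 0 -40 0 0 0;0 0 -40 0 0 0;0 0 -40 0 0 0;0 -40 -16 0 0 0;0 -40 -16 0 0 0;0 -40 -16 0 0 0;0 -40 -16 0 0 0;0 -40 -16 0 0 0;0 -40 -16 0 0 0;0 -40 -16 0 0 0;0 -40 -16 0 0 0;0 -40 -16 0 0 0;0 -40 -16 0 0 0" --gripper 0 --squeeze 20

```text
time: 1.98
tool_pos: [408.1, -157.4, 244.9]
ee_rot: [-0.083, -0.702, -0.083, 0.702]
ft_force: [1.3, -0.1, 0.1]
grip_width: 0.0
```

Request:
send_rows --plan "0 -36 -20 0 0 0;0 -36 -20 0 0 0;0 -36 -20 0 0 0;0 -36 -20 0 0 0;0 -36 -20 0 0 0;0 -36 -20 0 0 0;0 -36 -20 0 0 0;0 -36 -20 0 0 0;0 -36 -20 0 0 0;0 -23 -17 0 0 0;0 0 0 0 0 0;0 0 0 0 0 0"

```text
time: 3.48
tool_pos: [518.5, 223.2, 244.6]
ee_rot: [-0.083, -0.702, -0.082, 0.703]
ft_force: [0.2, 0.4, -0.6]
grip_width: 0.3
```

```bash
python3 - <<'E'
from h import *
import cv2
s=arm.read_state(); print(s['tool_pos'],s['ft_force'],s['qpos'])
for n in("scene","top"):
    im=imaging.capture(n); cv2.imwrite(f"pics/{n}1.png",im)
a=cv2.imread('pics/top1.png')[165:265,145:295]; cv2.imwrite('pics/top1z.png',cv2.resize(a,None,fx=5,fy=5,interpolation=cv2.INTER_CUBIC))
a=cv2.imread('pics/scene1.png')[150:250,180:320]; cv2.imwrite('pics/scene1z.png',cv2.resize(a,None,fx=5.5,fy=5.5,interpolation=cv2.INTER_CUBIC))
E
```

```text
[518.50671517 223.15194441 244.59317798] [ 0.21296563  0.36912344 -0.55444659] [ 0.08210725  0.2918068  -0.65655357  1.7794953   0.19525401  1.13793942
 -1.97259104]
```

View pics/top1z.png

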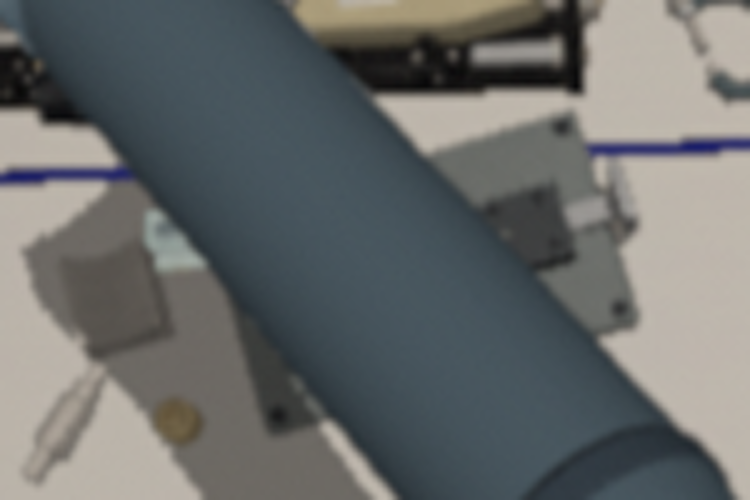

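View pics/scene1z.png

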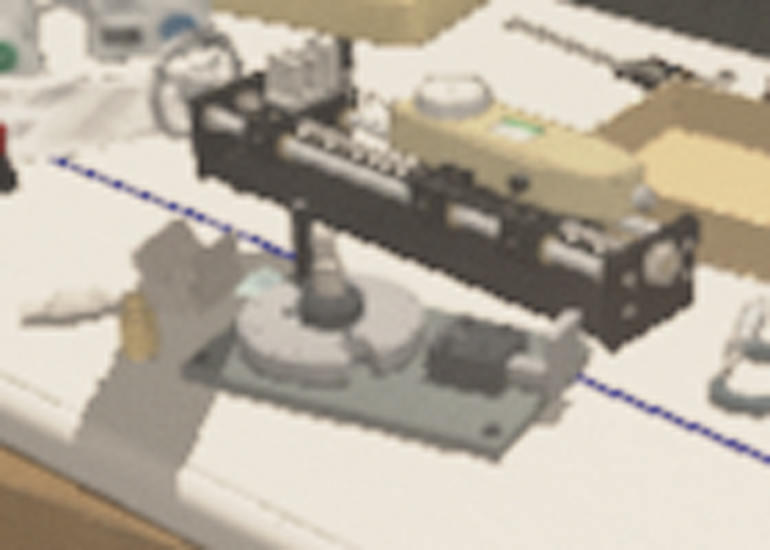

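```bash
python3 - <<'E'
from h import *
o=(180,150)
for X in[(488,215.5,86),(467.5,173,90),(487.7,76.4,44),(498.7,18.9,64),(399.5,275,40)]:
    p=proj('scene',X); print(X,(p-np.array(o)+.5)*5.5-.5)
print(ray('scene',z(302,206,o,5.5),86),ray('scene',z(325,232,o,5.5),90))
E
```

```text
(488, 215.5, 86) [303.37259244 205.06010672]
(467.5, 173, 90) [328.85106208 230.1920471 ]
(487.7, 76.4, 44) [472.93113408 330.83393982]
(498.7, 18.9, 64) [558.3025522  323.75508545]
(399.5, 275, 40) [140.70713694 295.31042631]
[486.53428609 215.25218641  86.        ] [464.33716519 173.18027684  90.        ]
```

View pics/scene1.png

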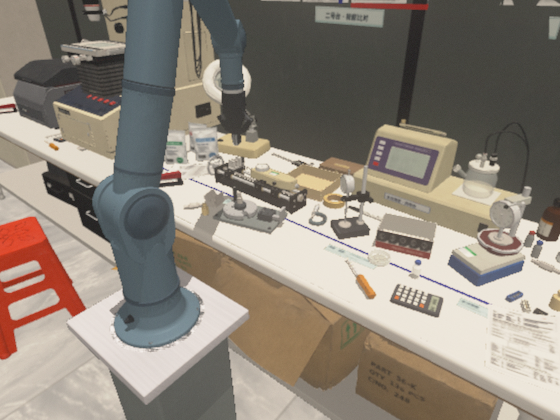

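Request:
send_rows --plan "40 0 0 0 0 0;40 0 0 0 0 0;40 0 0 0 0 0;25 0 0 0 0 0;20 0 0 0 0 0;15 0 0 0 0 0;0 0 0 0 0 0;0 0 0 0 0 0"

```text
time: 4.58
tool_pos: [519.7, 224.9, 66.3]
ee_rot: [0.083, 0.703, 0.083, -0.702]
ft_force: [0.3, -0.4, 0.3]
grip_width: -0.1
```

```bash
cat > look.py <<'E'
import sys
from h import *
import cv2
k=sys.argv[1]
s=arm.read_state(); print(s['time'],s['tool_pos'],s['ft_force'])
d=s['tool_pos'][:2]-np.array([467,173]); print('stand xy',.972*d[0]+.234*d[1],-.234*d[0]+.972*d[1])
im=imaging.capture("scene"); a=im[150:250,180:320]
cv2.imwrite(f'pics/scene{k}z.png',cv2.resize(a,None,fx=5.5,fy=5.5,interpolation=cv2.INTER_CUBIC))
if len(sys.argv)>2:
    a=imaging.capture("top")[165:265,145:295]; cv2.imwrite(f'pics/top{k}z.png',cv2.resize(a,None,fx=5,fy=5,interpolation=cv2.INTER_CUBIC))
E
python3 look.py 2
```

```text
4.575 [519.73678662 224.9267446   66.25244222] [ 0.34566939 -0.355266    0.34192356]
stand xy 63.411014829200944 38.132387677786085
```

View pics/scene2z.png

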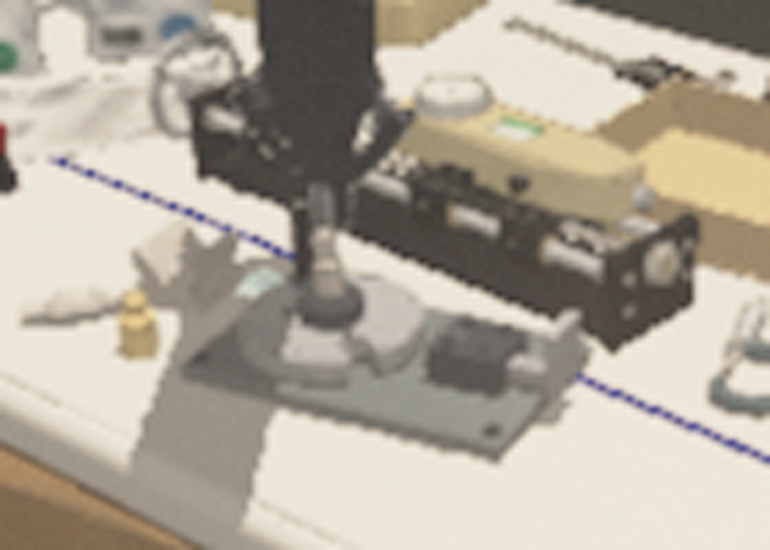

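Request:
send_rows --plan "0 0 5 0 0 0;0 0 4 0 0 0;0 0 3 0 0 0;0 0 3 0 0 0;0 -0.5 3 0 0 0;0 -0.5 3 0 0 0;0 0 0 0 0 0"

```text
time: 5.5
tool_pos: [499.8, 222.3, 66.1]
ee_rot: [0.082, 0.704, 0.084, -0.701]
ft_force: [4.1, 3.6, -2.2]
grip_width: -0.1
```

```bash
python3 look.py 3
```

```text
5.5 [499.7732052  222.27338974  66.07669591] [ 4.08341672  3.60065012 -2.19761872]
stand xy 43.38552865700784 40.224804805443085
```

View pics/scene3z.png

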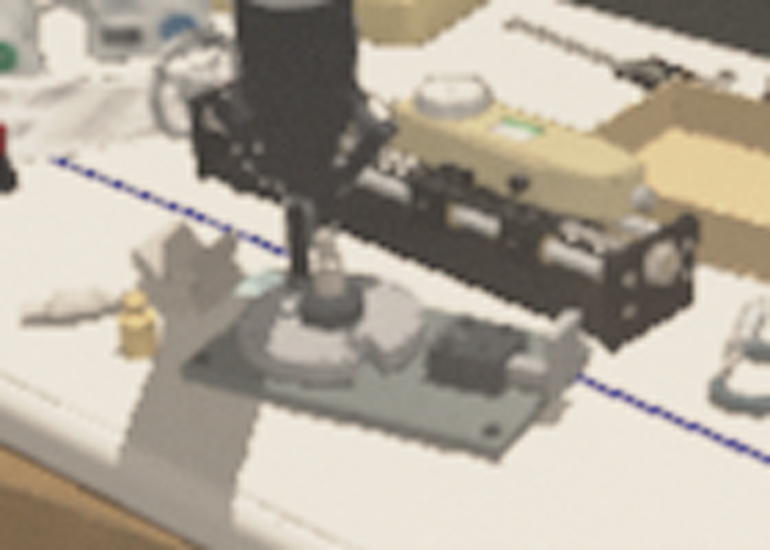

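Request:
send_rows --plan "0 -1 3 0 0 0;0 -1 3 0 0 0;0 -1 3 0 0 0;0 -0.5 3 0 0 0;0 -0.5 3 0 0 0;0 -0.5 3 0 0 0;0 0 3 0 0 0;0 0 0 0 0 0"

```text
time: 6.55
tool_pos: [476.1, 219.5, 65.1]
ee_rot: [-0.084, -0.702, -0.083, 0.703]
ft_force: [1.3, 2.8, 0.8]
grip_width: 0.1
```

```bash
python3 look.py 4 t
```

```text
6.55 [476.08843058 219.45034929  65.09260669] [1.31362759 2.79974265 0.76268851]
stand xy 19.70333625534606 43.02304675449099
```

View pics/scene4z.png

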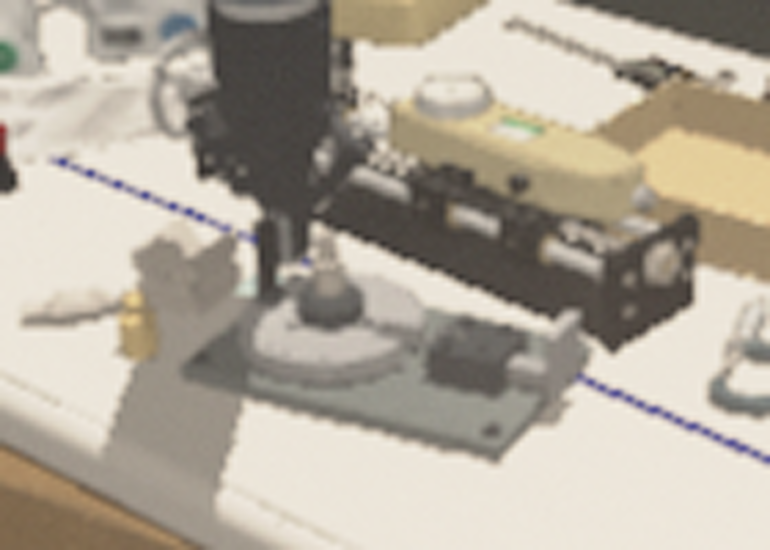

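View pics/top4z.png

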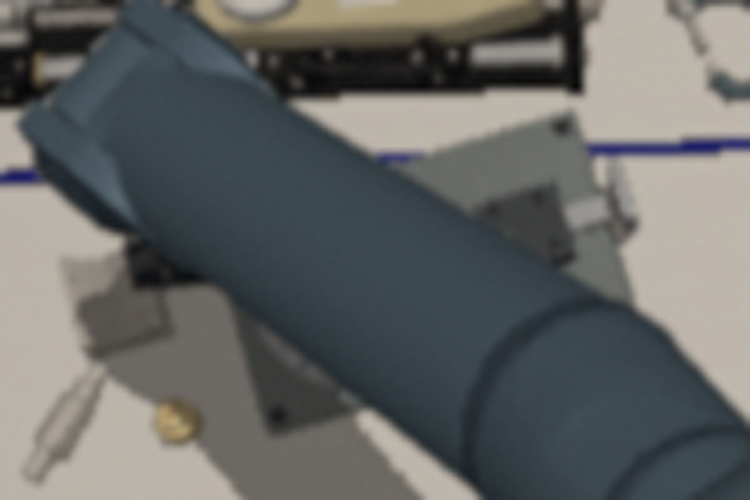

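```bash
python3 - <<'E'
from h import *
yd=np.array([-.234,.972]);xd=np.array([.972,.234]);A=np.array([466.5,173]);o=np.array((180,150))
for th in(-.7,-.2,-.1,0,.1):
    p=A+46*(np.cos(th)*yd-np.sin(th)*xd); q=A-58*(np.cos(th)*yd-np.sin(th)*xd)
    print(th,[((proj('scene',(*p,h))-o+.5)*5.5).round(0) for h in(32,64,86)],'slot',((proj('scene',(*q,32))-o+.5)*5.5).round(0))
E
```

```text
-0.7 [array([310., 282.]), array([307., 238.]), array([304., 207.])] slot [366. 357.]
-0.2 [array([280., 293.]), array([276., 249.]), array([274., 217.])] slot [405. 341.]
-0.1 [array([276., 296.]), array([271., 252.]), array([269., 220.])] slot [411. 337.]
0 [array([271., 300.]), array([267., 255.]), array([264., 223.])] slot [416. 333.]
0.1 [array([268., 303.]), array([264., 258.]), array([261., 226.])] slot [420. 329.]
```

Request:
send_rows --plan "0 0 -6 0 0 0;0 0 -14 0 0 0;-25 0 0 0 0 0;-45 0 0 0 0 0;-45 0 0 0 0 0;0 40 5 0 0 0;0 40 5 0 0 0;0 40 5 0 0 0;0 40 5 0 0 0;0 40 10 0 0 0;0 40 10 0 0 0;0 0 0 0 0 0;0 0 0 0 0 0"

```text
time: 8.28
tool_pos: [513.4, -17.7, 180.0]
ee_rot: [-0.083, -0.702, -0.083, 0.703]
ft_force: [0.3, 0.2, -0.6]
grip_width: 0.2
```

```bash
python3 look.py 5 t
```

```text
8.275 [513.42875047 -17.7153423  180.03674377] [ 0.27302219  0.23684965 -0.64022603]
stand xy 0.5013553613642543 -196.23964033016665
```

View pics/scene5z.png

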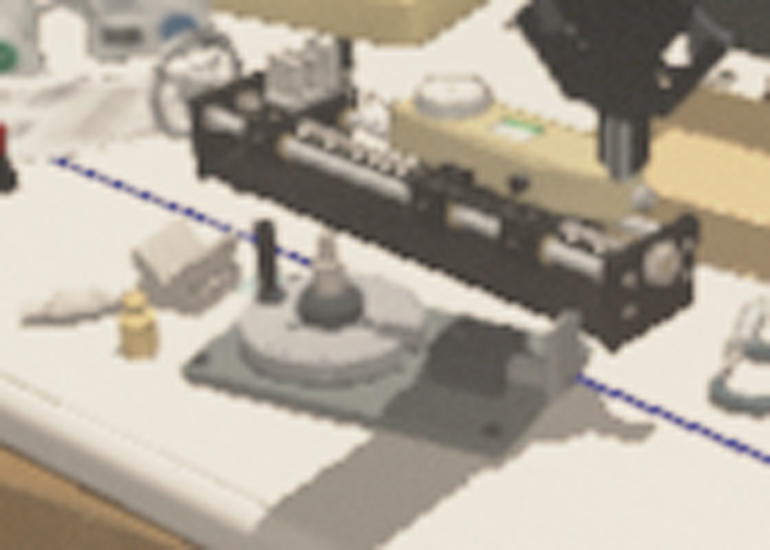

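View pics/top5z.png

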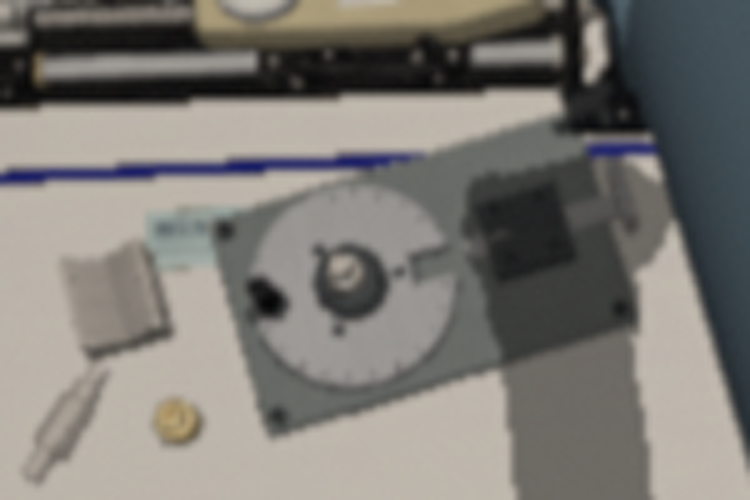

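```bash
python3 - <<'E'
from h import *
o=(145,165)
A=np.array([467,173])
def f(n,u,h,off=0):
    p=ray('top',z(*u,o),h)[:2]; d=p-A; print(n,p.round(1),'r',np.linalg.norm(d).round(1),'ang',(np.arctan2(d[1],d[0])+off).round(3)); return p
f('disc c',(353,284),32)
f('shaft',(345,270),90)
f('slot in',(412,267),32,np.pi); f('slot out',(452,254),32,np.pi)
f('slot upcorner',(447,246),32,np.pi);f('slot lowcorner',(455,265),32,np.pi)
f('post base',(275,303),32); f('post top',(262,292),86)
f('nose',(466,244),30,np.pi); f('guide',(522,234),44,np.pi)
f('bar rear',(590,212),30,np.pi)
P=[f('c',p,14) for p in[(213,222),(272,437),(636,327)]]
E
python3 - <<'E'
import cv2
a=cv2.imread('pics/top5z.png')[200:360,220:520]; cv2.imwrite('pics/t5zz.png',cv2.resize(a,None,fx=2.6,fy=2.6,interpolation=cv2.INTER_CUBIC))
E
```

```text
disc c [468.2 173.8] r 1.4 ang 0.59
shaft [464.6 171. ] r 3.2 ang -2.439
slot in [475.6 140.1] r 34.0 ang 1.826
slot out [481.5 117.1] r 57.7 ang 1.825
slot upcorner [486.3 119.7] r 56.7 ang 1.919
slot lowcorner [475.  115.8] r 57.8 ang 1.71
post base [460.4 218.1] r 45.6 ang 1.717
post top [456.4 216.9] r 45.2 ang 1.807
nose [487.1 109.1] r 67.0 ang 1.876
guide [487.7  76.4] r 98.8 ang 1.782
bar rear [500.7  37.8] r 139.4 ang 1.815
c [513.7 254.6] r 94.0 ang 1.051
c [387.1 225.4] r 95.5 ang 2.561
c [435.5  16.2] r 159.9 ang -1.769
```

View pics/t5zz.png

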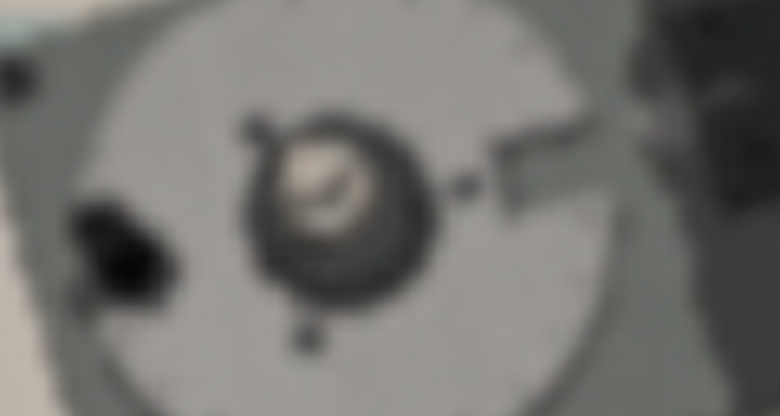

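Request:
send_rows --plan "30 0 0 0 0 0;30 0 0 0 0 0;30 0 0 0 0 0;20 0 0 0 0 0;16 0 0 0 0 0;0 0 0 0 0 0;0 0 0 0 0 0"

```text
time: 9.25
tool_pos: [514.2, -17.6, 55.0]
ee_rot: [0.083, 0.703, 0.083, -0.702]
ft_force: [-0.1, 0.4, -0.8]
grip_width: -0.1
```

```bash
python3 look.py 6
```

```text
9.25 [514.1947099  -17.56288157  54.97248377] [-0.1129132   0.40410136 -0.81440125]
stand xy 1.2815437344589995 -196.2706830003922
```

View pics/scene6z.png

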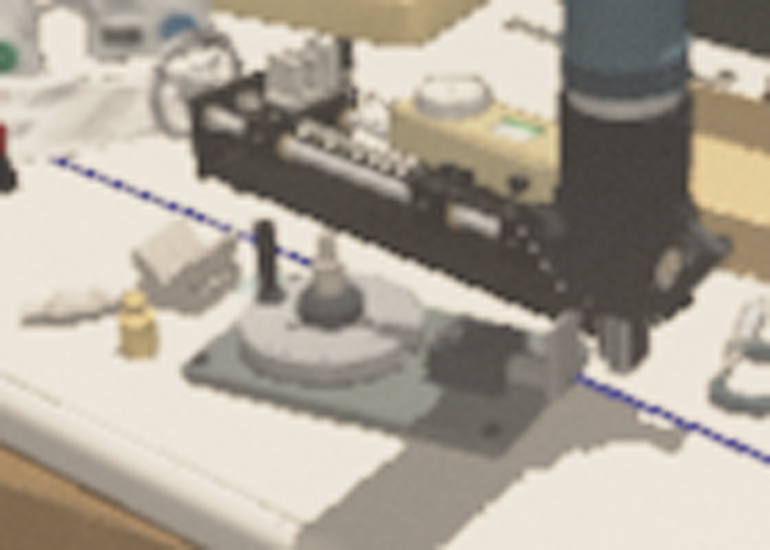

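Request:
send_rows --plan "0 -4 0 0 0 0;0 -4 0 0 0 0;0 -3 0 0 0 0;0 -3 0 0 0 0;0 -3 0 0 0 0;0 -3 0 0 0 0;0 -3 0 0 0 0"

```text
time: 10.18
tool_pos: [508.2, 3.7, 54.3]
ee_rot: [0.083, 0.702, 0.083, -0.702]
ft_force: [0.4, -2.9, -0.0]
grip_width: 0.1
```

Request:
send_rows --plan "0 -3 0 0 0 0;0 -3 0 0 0 0;0 -3 0 0 0 0;0 -3 0 0 0 0;0 -3 0 0 0 0;0 -2 0 0 0 0"

```text
time: 10.92
tool_pos: [504.1, 20.4, 54.3]
ee_rot: [-0.084, -0.702, -0.083, 0.702]
ft_force: [0.3, -4.7, 0.2]
grip_width: -0.2
```

```bash
python3 look.py 7
```

```text
10.925 [504.09572477  20.35232206  54.2686977 ] [ 0.29256173 -4.73586821  0.18474661]
stand xy 0.3374878429003374 -157.05394255157788
```

View pics/scene7z.png

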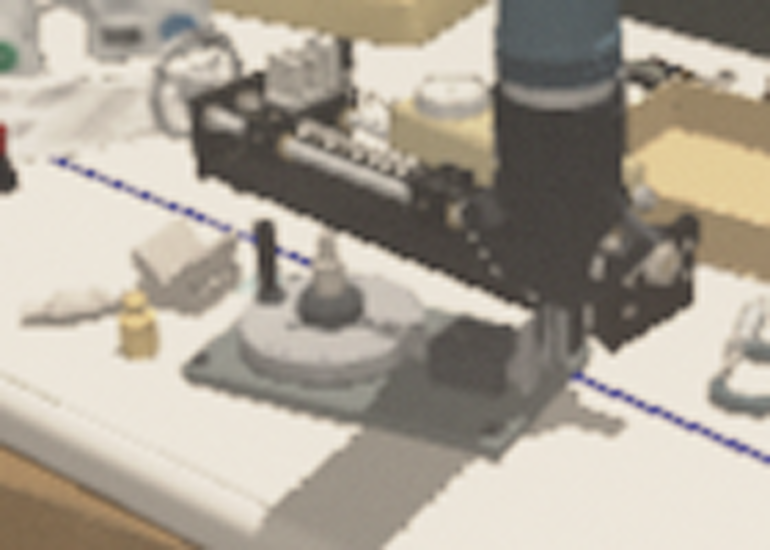

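Request:
send_rows --plan "0 -2 0 0 0 0;0 -2 0 0 0 0;0 -2 0 0 0 0;0 -1.5 0 0 0 0"

```text
time: 11.48
tool_pos: [502.1, 28.5, 54.2]
ee_rot: [-0.083, -0.702, -0.083, 0.702]
ft_force: [0.8, -2.8, -0.2]
grip_width: 0.0
```

Request:
send_rows --plan "0 -1 0 0 0 0;0 -1 0 0 0 0;0 -1 0 0 0 0;0 0 0 0 0 0"

```text
time: 11.98
tool_pos: [501.7, 30.3, 54.3]
ee_rot: [-0.083, -0.702, -0.083, 0.702]
ft_force: [1.0, -4.5, -0.3]
grip_width: -0.1
```

Request:
send_rows --plan "0 -1 0 0 0 0;0 -1 0 0 0 0;0 -1 0 0 0 0;0 0 0 0 0 0"

```text
time: 12.48
tool_pos: [501.6, 30.5, 54.3]
ee_rot: [0.084, 0.702, 0.081, -0.702]
ft_force: [2.0, -9.1, -0.4]
grip_width: 0.0
```

Request:
send_rows --plan "0 -2 0 0 0 0;0 -2 0 0 0 0;0 -2 0 0 0 0;0 0 0 0 0 0"

```text
time: 12.98
tool_pos: [501.5, 30.7, 54.5]
ee_rot: [0.085, 0.703, 0.077, -0.702]
ft_force: [3.3, -16.8, -0.2]
grip_width: 0.0
```

```bash
python3 look.py 8 t
```

```text
12.975 [501.52406285  30.6553057   54.45441668] [  3.3143534  -16.80922124  -0.22941729]
stand xy 0.2487306221658656 -146.43767356762675
```

View pics/scene8z.png

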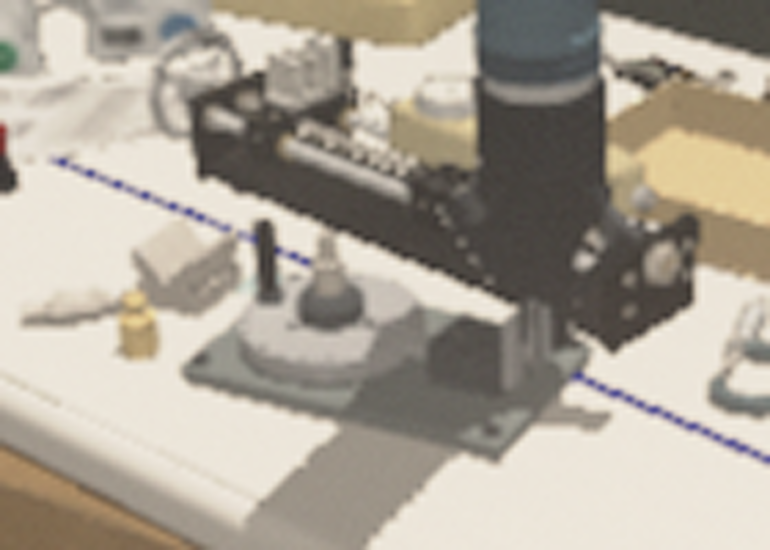

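View pics/top8z.png

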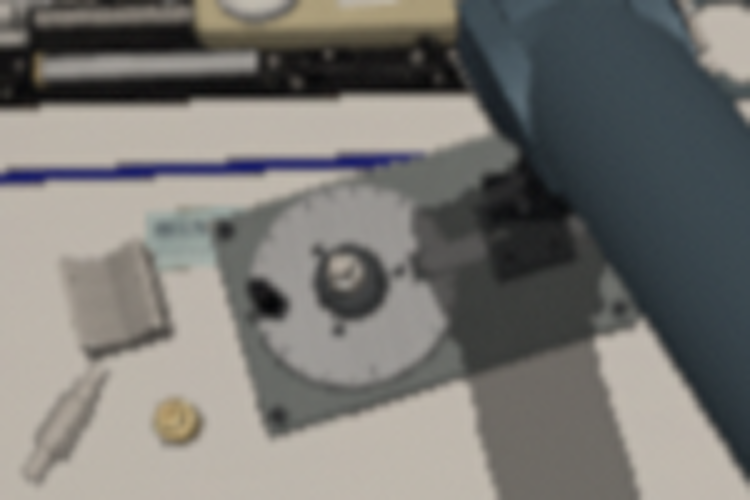

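Request:
send_rows --plan "0 -2 0 0 0 0;0 -2 0 0 0 0;0 -1 0 0 0 0;0 0 0 0 0 0"

```text
time: 13.58
tool_pos: [501.4, 30.8, 54.6]
ee_rot: [0.085, 0.703, 0.074, -0.702]
ft_force: [5.8, -24.0, -1.7]
grip_width: 0.2
```

Firm stop at about 24 N with no further travel. Now I back off behind the plate, rise, and move clear.

Request:
send_rows --plan "0 8 0 0 0 0;0 10 0 0 0 0;0 12 0 0 0 0;0 15 0 0 0 0;-30 0 0 0 0 0;-40 0 0 0 0 0;-40 0 0 0 0 0;0 40 10 0 0 0;0 40 10 0 0 0;0 40 10 0 0 0;0 40 10 0 0 0;0 0 0 0 0 0;0 0 0 0 0 0"

```text
time: 15.2
tool_pos: [507.4, -163.1, 164.1]
ee_rot: [0.083, 0.702, 0.084, -0.702]
ft_force: [-0.3, 0.0, 0.0]
grip_width: -0.0
```

```bash
python3 look.py 9 t
```

```text
15.2 [ 507.37792043 -163.09261557  164.12807546] [-0.34084861  0.02215616  0.04820663]
stand xy -39.398333383026866 -336.130455715856
```

View pics/scene9z.png

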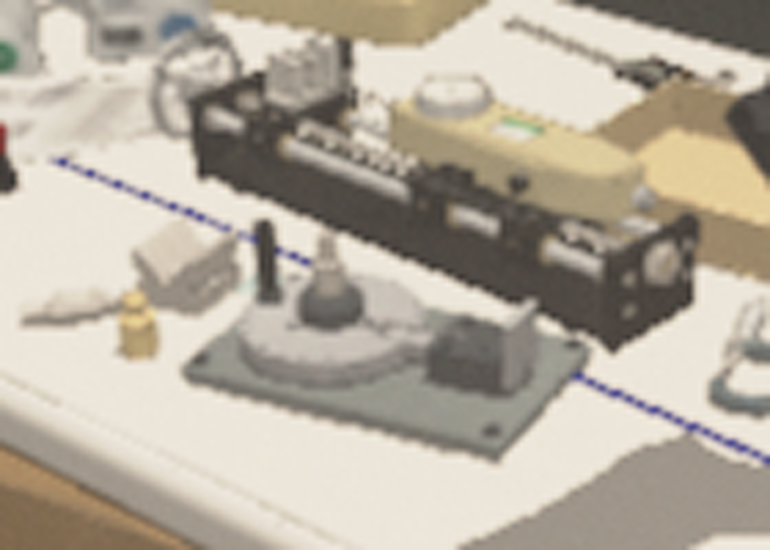

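View pics/top9z.png

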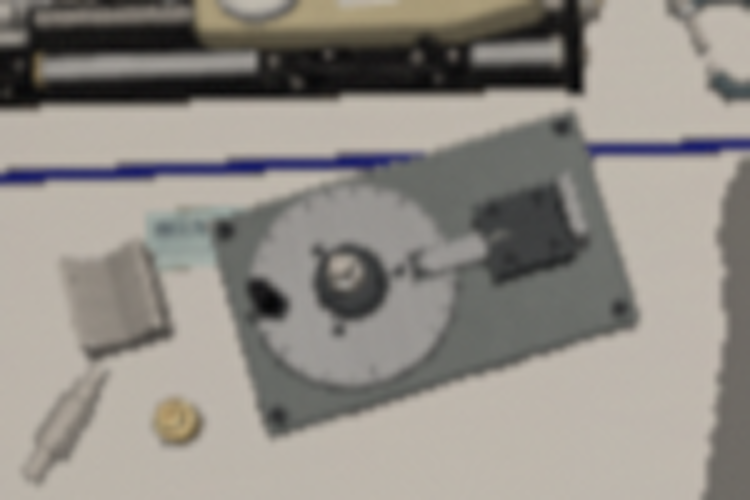

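```bash
python3 - <<'E'
from h import *
p=ray('top',z(425,263,(145,165)),30); print('nose',p,np.linalg.norm(p[:2]-[467,173]))
print(ticket.hand_in())
E
```

```text
nose [477.80107667 132.81577709  30.        ] 41.61051583931615
the job is handed in; nothing more can be done
None
```

The stand is locked: the disc is turned to zero and the lock bar is pushed home in its slot. I handed the job in at about 15 s.

- **Disc:** With the closed fingertips I pushed the post counter-clockwise, at about 5 N when I read it. The top view then showed the slot about 0.05 rad short of zero. That is inside the 0.1 rad the tapered nose can pull true, so I left it there and went on to the bar.
- **Bar:** I pushed the end plate from behind until it stopped firmly. The force rose from 9 to 24 N while the tool moved only about 0.3 mm.
- **Last views:** After backing off and lifting clear, the pictures showed the bar inside the slot and the end plate close against the guide. The V-block, check weight and spare shaft looked unmoved. I never moved low near the things on the right, but I did not look at them again in the last pictures. The wrist force read about zero.

**One disagreement:** my rough pixel reading put the bar's nose about 41.6 mm from the disc's axis, against 38 mm when home. The nose tip is faint at that resolution and the same picture's calibration is only good to about 2 mm. I trusted the firm stop and the closed gap at the guide instead.

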